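# Snap the rod rest into its slanted bench stand

### The arm

A 6-joint arm with a two-finger parallel gripper is mounted at the origin on the work surface. World frame = base frame: x ahead of the robot, y to its left, z up, the work surface at z = 0. Lengths are in m, angles in rad, forces in N, time in s.
With the tool pointing down it reaches from about 0.35 to 0.725 m from the base axis. Payload 4.3 kg.
Tool frame: the origin (TCP) lies between the finger pads; the fingertips stand finger_overhang ahead of it and the grasp point (between the pads) is the TCP (finger_overhang is the distance from the TCP to the fingertips, in m); z points along the fingers, y is the line along which they close (so a half turn about z gives the same grasp; the last joint's range is limited). The gripper opens to 85 mm and grips with 20 to 120 N. Pads are 22 mm wide; open, the fingers measure 114 mm over their backs; the gripper's body (76 mm by 85 mm) begins 54 mm behind the grasp point. The pads swing forward as they close: fully open they stand 13 mm farther back than shut.
Start: joints at [-1.42, 0.377, 0.081, 1.274, 0, 1.46], TCP at [0.148, -0.556, 0.25] pointing down, gripper open.
Joint ranges: [-2.72, 2.72], [-0.84, 1.66], [-1.02, 1.22], [-1.77, 2.12], [-1.37, 1.28], [-3.14, 3.14]. Speed limits (rad/s): [2.57, 2.57, 3.14, 3.14, 3.14, 3.14].

### API

Orientations are given as a 3x3 rotation matrix whose columns are the frame's x, y, z axes.
In Python, from plant import sense, capture, calibration, sign_off, finger_overhang gives the robot as it stands. The module is installed in compiled form; this text tells all that it offers.
- The arm moves only by the tool carry_out, never from a script. Its argument "increments" is a list of rows, each an object of numbers: "jaw": the gripper command: -1 is shut, 1 is fully open, values between are in proportion; "dx", "dy", "dz": the shift along the tool's x, y, z in mm; "yaw": the turn about the tool's z in degrees. In form: [{"jaw": .., "dx": .., "dy": .., "dz": .., "yaw": ..}, ...]. A call has 1 to 5 rows; each row is the pose to reach, as a shift and turn from the pose commanded when the call began, along the tool's axes at that moment; what a row does not reach only later rows make up. A row lasts 1/12 s, in which the tool goes at most 41.7 mm and 7.16 degrees, less where a joint would pass 70% of its speed; a pose out of reach is approached as far as the arm can. A call with a gripper value outside its range is refused whole. The fingers move at their own pace and stop on an object; "squeeze" is the grip in N (left out, the last holds). Time passes only in rows, so rows that repeat a pose let the fingers close. It gives the time, the measured TCP pose, the force, the opening and the grip force at its end, in the units of the state.
- sense(): the state, without advancing time (a new reading comes with each control period).
- capture(name): name is "side" or "top"; returns the picture (384x512x3 uint8, red, green, blue); there is no depth.
- calibration(name): a dict with "fx", "fy", "cx", "cy" (pixels), "k1" (the pictures are not rectified: a ray, as slopes to the right and down, at radius r is drawn at 1 + k1 r^2 times it, then the intrinsics apply), "cam_to_world" (4x4, takes a point from camera to world coordinates). Camera axes: x right, y down, z forward; pixel columns grow to the right and rows downward; lengths in m; the calibration is good to about 2 mm. A picture is of the moment at which its call begins. calibration takes no time and is no camera call.
- sign_off(): hands the job in; it is judged then, once.
The state is a dict: "clock": time; "qpos": joint angles; "qd": joint speeds; "effort": joint torques, N m; "eef_pos": TCP position; "ee_rot": TCP orientation; "ft_force": force on the tool from outside, world axes, zero at the start; "moment": the same for the moment, N m; "grip_width": finger opening in m; "grip_force": force on a finger pad.
Only numpy, scipy, OpenCV 4.12 (cv2) and the standard library are available. Lean on these libraries where they do the work, as an engineer would, in place of code of your own. Each camera call takes 0.05 s, during which the arm holds its last target. There are 200 camera calls.

### The job

Set up the glass worker's rod rest: take the V-headed rest from its wooden rack, squeeze its spring button flush by the thumb pad and slide the stem into the slanted square tube of the bench stand, fully home, so that on letting go the button pops out through the window in the tube's side. Leave the rest standing there on its own, and do not disturb the other things on the table.

Things in the scene. Friction and masses are not known exactly. Their poses are not given: they have to be found in the camera images.
- rest: Rod rest (loose, about 0.23 kg): aluminium square stem 20 x 20 mm, 150 mm long, with a steel V fork at one end. Origin on the stem's centre line, mid thumb pad: the place to grip. +x along the stem to the fork, +y the side with the button, +z the upper side in the rack, on which the prongs rise. In the rack x is level, the origin 46 mm above the table, the fork roughly away from the robot.
- rest_end (a point): Centre of the stem's plain end, which goes into the tube: 85 mm from the rest's origin, at its x = -85 mm.
- rest_fork (a point): Root of the V fork, on the stem's centre line at x = +79 mm of the rest. A 26 mm square collar lies at x = 63 to 79 mm; the two 8 mm prongs rise from here to x = 110 mm, z = 42 mm, spreading to y = +-38 mm.
- button (a joint): Travel of the rest's spring button, in m: 0 = out (7 mm proud of the stem's +y face), 0.007 = flush. One slider shows as a thumb pad (30 mm along the stem x 14 mm, at the rest's origin) and a 10 x 10 mm catch at x = -52 mm; both sink together. Pinching across y at the origin (27 mm over pad and stem, 20 mm when flush) presses it; spring 3 N at first, 6.5 N flush, springs out when freed.
- button_face (a point): Centre of the outer face of the button's catch (rest frame x = -52 mm, y = +17 mm when out, +10 mm when flush). A catch that is not pressed is stopped by the tube's rim.
- socket: Slanted square steel tube on the stand (fixed): bore 23 x 23 mm, 50 mm deep, walls 3 mm; flared lips stand 6 mm beyond the mouth, opening to 30 mm. Origin at the mouth's centre, 105 mm above the table. +x along the tube's centre line out of the mouth, rising 35 degrees above level, roughly away from the robot; +y level, the side with the window; +z its upward side, 35 degrees off vertical.
- socket_floor (a point): Centre of the bore's floor, 50 mm in from the mouth. The rest is fully home when its plain end meets this: rest axes parallel to the socket's axes, rest origin at socket x = +35 mm, y and z within the 1.5 mm of play.
- socket_window (a point): Centre of the 15 x 15 mm window in the tube's +y wall, on its outer face (socket frame x = -17 mm, y = +14.5 mm). The catch comes out here by about 2 mm when the rest is home and let go.
- stand: The stand (fixed): grey cast base 150 x 100 x 14 mm whose origin is on the table under it, reaching from x = -110 to +40 mm of its frame and y = +-50 mm; a column under the tube. The tube's mouth is at x = -40 mm, z = 105 mm; the tube leans towards the stand's +x.
- rack: The wooden rack (fixed) on which the rest lies: base 160 x 60 x 12 mm, with two notched uprights 44 mm wide and 48 mm high at x = -74 and +48 mm of its frame (notches 26 mm wide, floor at 36 mm height); between them the stem is free. Origin under it on the table; its x axis is along the stem.
- frit_jar: Bystander: glass jar with steel lid, 66 mm wide, 84 mm high, loose; origin under its centre.
- frit_jar_b: Bystander: another such jar at the back right, loose; origin under its centre.
- vase: Bystander: green glass vase, 72 mm wide, 135 mm high, loose; origin under its centre.
- tweezers: Bystander: steel tweezers 150 mm long, 8 mm high, lying; origin at the middle underneath.
- paddle: Bystander: black graphite paddle with a wooden handle, 230 mm long, lying; origin on its underside where handle meets rod.
- shaper: Bystander: flat steel shaping tool with a wooden handle, 250 mm long, lying; origin on its underside where handle meets rod.
Mind the look-alikes: they are no part of the job. What is shaped like the stand but purple is not meant.

How it is judged:
On the way:
1. the rest's stem is in the tube, button side to the window side, with its button pressed in and the catch past the rim (x of rest in the frame of socket between 0.03 and 0.052 m and y of rest in the frame of socket between -0.005 and 0.005 m and z of rest in the frame of socket between -0.006 and 0.006 m and value of joint button above 0.0045 m), for 0.1 s.
At the end, for the whole second after the job is handed in: The rest is fully home (origin 32 to 38.5 mm out from the tube's mouth), its stem within 0.1 rad of the tube's line, its button out again (travel under 1.5 mm) with the catch's face through the window (within 6 mm of the window's centre), released and still (x of rest in the frame of socket between 0.032 and 0.0385 m and distance between button_face and socket_window below 0.006 m and y of button_face in the frame of socket above 0.0145 m and angle between the x axis of rest and the x axis of socket, either way round below 0.1 rad and value of joint button below 0.0015 m and linear speed of rest below 0.02 m/s); the robot touches nothing.
It fails at once if a bystander (jar, vase, tweezers, paddle, shaper) is moved by more than 30 mm (distance of any of frit_jar, frit_jar_b, vase, tweezers, paddle, shaper from where it was at the start of the episode above 0.03 m).
It also fails if it takes over 40 s, if anything falls off the work surface, if the arm or the gripper's body presses on something with over 40 N, if the wrist force passes 120 N, or if a joint passes its speed limit or range.

## Working session

There is one attempt and no reset: what is moved stays moved. The work goes in short steps, Python scripts to look and compute and a tool call to move; the robot and the scene stay as the last step left them, time stands still between calls to the robot, and variables do not carry over. Pictures are saved under pics/ and viewed, at most 12 in all, crops included, and the job is handed in when it is done.

Besides the shell and the picture viewer there is one more tool, called after ">>>" as a command line: name --argument value ..., lists and objects as JSON in quotes. carry_out: Moves the arm, as the interface text tells. Its arguments: {"type":"object","properties":{"increments":{"type":"array","items":{"type":"object","properties":{"jaw":{"type":"number"},"dx":{"type":"number"},"dy":{"type":"number"},"dz":{"type":"number"},"yaw":{"type":"number"}}}},"squeeze":{"type":"number"}},"required":["increments"]}

```bash
mkdir -p pics; python3 - <<'E'
from plant import *
import cv2
for n in("side","top"):
    cv2.imwrite(f"pics/{n}0.png",cv2.resize(capture(n),None,fx=1.5,fy=1.5,interpolation=cv2.INTER_CUBIC)[:,:,::-1]); c=calibration(n);print(n,c)
print(finger_overhang, sense())
E
```

```text
side {'fx': 383.9664733380866, 'fy': 383.9664733380866, 'cx': 259.4213749221702, 'cy': 194.21214402389904, 'k1': -0.03700612915882652, 'cam_to_world': array([[-0.79450475, -0.46440331,  0.39126943,  0.02291173],
       [-0.60713496,  0.59451133, -0.52720339,  0.72825598],
       [ 0.01222089, -0.65641895, -0.75429756,  1.13893845],
       [ 0.        ,  0.        ,  0.        ,  1.        ]])}
top {'fx': 377.6314904003939, 'fy': 377.6314904003939, 'cx': 253.41163312438673, 'cy': 194.781741062618, 'k1': -0.050600980326966756, 'cam_to_world': array([[ 0.02182263, -0.98970628,  0.14143992,  0.38004908],
       [-0.99963126, -0.02388691, -0.01291325,  0.00988666],
       [ 0.01615888, -0.14110597, -0.98986262,  1.29860102],
       [ 0.        ,  0.        ,  0.        ,  1.        ]])}
0.019 {'clock': 0.1, 'qpos': array([-1.42030853e+00,  3.78002735e-01,  7.97894171e-02,  1.27439481e+00,
       -6.79540277e-06,  1.46048188e+00]), 'qd': array([-0.0006234 , -0.00202574,  0.00218886,  0.00158951,  0.00128237,
       -0.00010694]), 'effort': array([ 9.76184492e-04, -4.64693427e+01,  2.70582104e+01,  1.20343489e-02,
       -9.55950532e-05, -3.91981786e-06]), 'eef_pos': array([ 0.14818171, -0.55502076,  0.24945859]), 'ee_rot': array([[ 9.66183450e-01,  2.57855508e-01, -2.78344351e-04],
       [ 2.57855586e-01, -9.66181811e-01,  1.79030373e-03],
       [ 1.92708429e-04, -1.80153448e-03, -9.99998359e-01]]), 'ft_force': array([-0.42486131, -1.04851868, -0.13918468]), 'moment': array([-0.07082135,  0.03510471,  0.04273086]), 'grip_force': 0.0, 'grip_width': 0.08521160204771966}
```

View pics/side0.png

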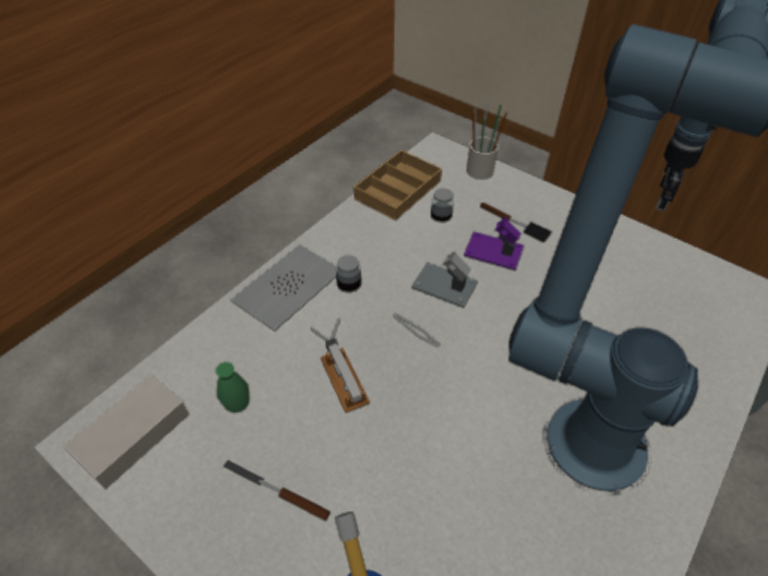

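View pics/top0.png

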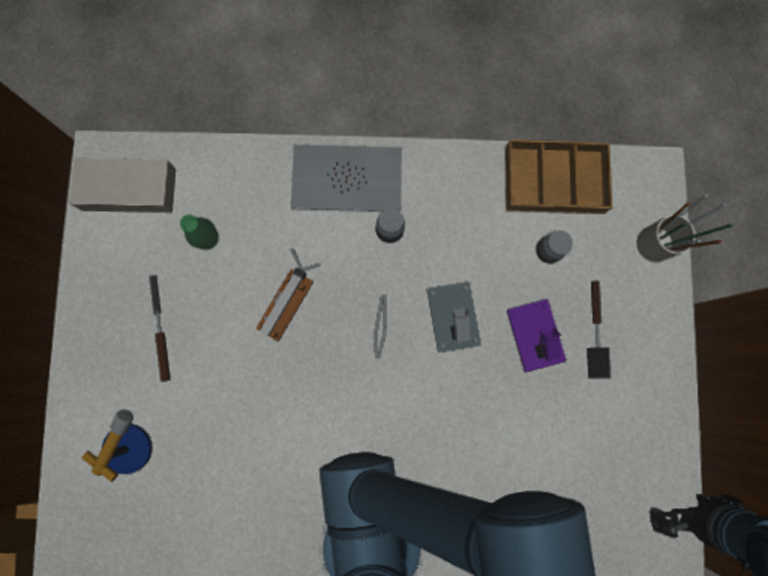

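The side view shows the rack with the V-headed rest at about (345,375). The grey stand is at (450,280) and the purple look-alike at (497,245). In the top view they are at (290,300), (455,318) and (538,335). The grey stand fits the description ("grey cast base"). I'll confirm with enlarged crops.

```bash
python3 - <<'E'
from plant import *
import cv2,numpy as np
def crop(n,x,y,w,h,s):
    im=capture(n)[y:y+h,x:x+w]; im=cv2.resize(im,None,fx=s,fy=s,interpolation=cv2.INTER_CUBIC)
    im=np.ascontiguousarray(im[:,:,::-1])
    for i in range(0,w,10): cv2.putText(im,str(x+i),(i*s,8),0,.3,(0,0,255)); im[:12:,i*s]=(0,0,255)
    for j in range(10,h,10): cv2.putText(im,str(y+j),(0,j*s),0,.3,(0,0,255)); im[j*s,:14]=(0,0,255)
    return im
A=crop("top",165,160,50,74,8);B=crop("top",278,180,50,74,8)
cv2.imwrite("pics/c1.png",np.hstack([A,B]))
A=crop("side",200,208,50,74,8);B=crop("side",272,160,50,74,8)
cv2.imwrite("pics/c2.png",np.hstack([A,B]))
E
```

```text
(no output)
```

View pics/c1.png

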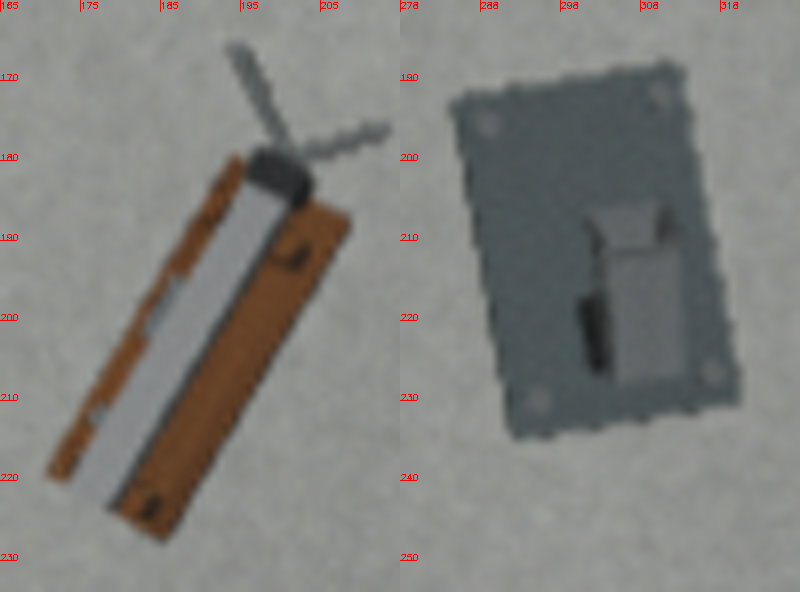

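View pics/c2.png

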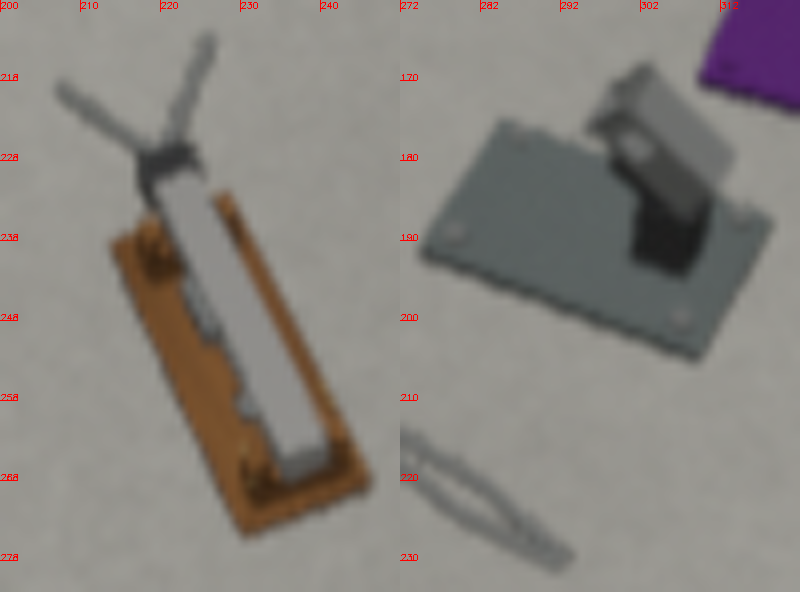

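The crops confirm it. The grey stand is the right one, with the window side at the left in the top view and the tube at about (308,215). The rest's pad side is also at the left, around (185,197). Next I'll fit both poses.

```bash
cat >h.py <<'E'
from plant import *
import numpy as np,cv2
from scipy.optimize import least_squares
C={n:calibration(n) for n in("side","top")}
def proj(n,P):
    c=C[n];T=np.linalg.inv(c["cam_to_world"]);p=np.atleast_2d(P)@T[:3,:3].T+T[:3,3]
    s=p[:,:2]/p[:,2:];s=s*(1+c["k1"]*(s**2).sum(1,keepdims=True))
    return s*[c["fx"],c["fy"]]+[c["cx"],c["cy"]]
def Rz(a):
    c,s=np.cos(a),np.sin(a);return np.array([[c,-s,0],[s,c,0],[0,0,1.]])
def Ry(a): # lift x axis by a
    c,s=np.cos(a),np.sin(a);return np.array([[c,0,-s],[0,1,0],[s,0,c]])
def fit(obs,x0,z,tilt=0):
    def f(p): return np.concatenate([(proj(n,(Rz(p[2])@Ry(tilt)@(np.array(m)/1e3))+[p[0],p[1],z])-px).ravel() for n,m,px in obs])
    r=least_squares(f,x0,loss="soft_l1");return r.x,f(r.x).reshape(-1,2)
E
python3 - <<'E'
from h import *
rest=[("top",(-85,10,10),(173.75,220.6)),("top",(-85,-10,10),(179,223.5)),("top",(63,13,13),(195.6,182.5)),("top",(63,-13,13),(202.1,185.9)),("top",(110,38,42),(194.6,165.6)),("top",(110,-38,42),(213.5,176)),
("side",(-85,10,10),(234.4,265.75)),("side",(-85,-10,10),(241,262.4)),("side",(110,38,42),(207.75,219.25)),("side",(110,-38,42),(226,213))]
st=[("top",(40,50,14),(284.5,192.9)),("top",(40,-50,14),(313.25,188.1)),("top",(-110,-50,14),(320.5,230.25)),("top",(-110,50,14),(292.4,234.75)),
("side",(40,50,14),(274.75,191)),("side",(40,-50,14),(285.1,175.25)),("side",(-110,-50,14),(318.5,187.75)),("side",(-110,50,14),(309.1,204.4))]
np.set_printoptions(precision=4,suppress=True)
for o,x0,z in((rest,(.5,.15,-.5),.046),(st,(.5,-.1,.1),0)):
  for k in("top","side",""):
    x,r=fit([q for q in o if k in q[0]],x0,z);print(k,x,np.abs(r).max())
  print(r.round(1).tolist())
s=x; R=Rz(s[2]); m=np.array([s[0],s[1],0])+R@[-.04,0,.105]; print("mouth",m)
Q=R@Ry(np.radians(35))
for p in((-50,14.5,14.5),(-50,-14.5,14.5),(6,17,17),(6,-17,17),(-17,14.5,0)): print(p,proj("top",m+Q@(np.array(p)/1e3)),proj("side",m+Q@(np.array(p)/1e3)))
E
```

```text
top [ 0.5332  0.206  -0.4862] 1.3694134472318638
side [ 0.5306  0.2139 -0.4905] 1.9565728649362484
 [ 0.5331  0.2084 -0.4974] 2.673200759002839
[[-1.2, 0.7], [-1.3, 0.8], [-0.8, -0.3], [-0.6, 0.2], [-0.2, -0.9], [0.9, 0.0], [1.0, -1.3], [0.2, -0.1], [-1.2, -2.0], [1.2, -2.7]]
top [ 0.5449 -0.1705  0.183 ] 0.6736201632633367
side [ 0.5408 -0.1627  0.1719] 0.7404699513254513
 [ 0.5439 -0.1687  0.1786] 1.6657667554871978
[[-0.4, -0.5], [-0.7, -0.1], [-0.2, 0.7], [-0.9, 0.9], [-0.4, -1.2], [-0.2, -1.7], [0.8, -1.5], [0.6, -0.9]]
mouth [ 0.5045 -0.1758  0.105 ]
(-50, 14.5, 14.5) [[303.9058 226.6918]] [[310.3961 182.3402]]
(-50, -14.5, 14.5) [[312.7542 225.2787]] [[313.2886 177.3651]]
(6, 17, 17) [[302.2862 212.1737]] [[300.0395 172.3912]]
(6, -17, 17) [[312.9067 210.4989]] [[303.6025 166.6514]]
(-17, 14.5, 0) [[302.3217 215.6539]] [[301.8677 177.8346]]
```

```bash
python3 - <<'E'
from h import *
rest=[("top",(-85,10,10),(173.75,220.6)),("top",(-85,-10,10),(179,223.5)),("top",(63,13,13),(195.6,182.5)),("top",(63,-13,13),(202.1,185.9)),("top",(110,38,42),(194.6,165.6)),("top",(110,-38,42),(213.5,176)),
("side",(-85,10,10),(234.4,265.75)),("side",(-85,-10,10),(241,262.4)),("side",(110,38,42),(207.75,219.25)),("side",(110,-38,42),(226,213))]
st=[("top",(40,50,14),(284.5,192.9)),("top",(40,-50,14),(313.25,188.1)),("top",(-110,-50,14),(320.5,230.25)),("top",(-110,50,14),(292.4,234.75)),
("side",(40,50,14),(274.75,191)),("side",(40,-50,14),(285.1,175.25)),("side",(-110,-50,14),(318.5,187.75)),("side",(-110,50,14),(309.1,204.4))]
np.set_printoptions(precision=4,suppress=True)
for o,x0,z in((rest,(.5,.15,-.5),.046),(st,(.5,-.1,.1),0)):
  o=[(n,m,np.array(p)-.44) for n,m,p in o]
  for k in("top","side",""):
    x,r=fit([q for q in o if k in q[0]],x0,z);print(k,x,np.abs(r).max())
  print(r.round(1).tolist())
# bystander/tweezers centre, purple stand mouth approx in the top picture
def ray(n,u,v,z):
    g=least_squares(lambda p:(proj(n,[p[0],p[1],z])-[u,v])[0],(.5,0)).x;return g
for q in((380,295),(378,355),(540,318)): print(ray("top",q[0]/1.5,q[1]/1.5,.0))
E
```

```text
top [ 0.5347  0.2076 -0.4862] 1.3601674831623427
side [ 0.5329  0.2134 -0.4902] 1.9260475544214728
 [ 0.5346  0.2093 -0.494 ] 2.2761496975491013
[[-1.0, 0.7], [-1.0, 0.8], [-0.7, -0.3], [-0.5, 0.1], [-0.1, -1.0], [1.0, -0.1], [1.0, -0.9], [0.2, 0.3], [-1.4, -1.6], [1.0, -2.3]]
top [ 0.5463 -0.169   0.1831] 0.6666994466013136
side [ 0.5435 -0.1635  0.1724] 0.7178829124294452
 [ 0.5455 -0.1676  0.179 ] 1.2504507519487902
[[-0.3, -0.5], [-0.6, -0.1], [-0.1, 0.7], [-0.8, 0.8], [-0.5, -0.8], [-0.2, -1.3], [0.7, -1.1], [0.6, -0.5]]
[ 0.559  -0.0069]
[ 0.4207 -0.0054]
[ 0.514  -0.3795]
```

>>> carry_out --increments '[{"jaw": 1, "dx": 23, "dy": -26, "dz": 0, "yaw": -7}, {"jaw": 1, "dx": 46, "dy": -52, "dz": 0, "yaw": -14}, {"jaw": 1, "dx": 69, "dy": -77, "dz": 0, "yaw": -21}, {"jaw": 1, "dx": 91, "dy": -102, "dz": 0, "yaw": -28}, {"jaw": 1, "dx": 114, "dy": -128, "dz": 0, "yaw": -35}]' --squeeze 20

```text
clock: 0.72
eef_pos: [0.2258, -0.4012, 0.2502]
ee_rot: [[0.639, 0.769, 0.0], [0.769, -0.639, -0.0], [-0.0, 0.0, -1.0]]
ft_force: [1.0, -0.4, 0.2]
grip_width: 0.0855
grip_force: 0.0
```

```bash
cat >g.py <<'E'
import sys;from h import *
def go(x,y,z,yaw):
    s=sense();R=s["ee_rot"];d=R.T@(np.array([x,y,z])-s["eef_pos"])*1e3
    w=np.degrees(np.arctan2(R[1,0],R[0,0]));t=-((yaw-w+180)%360-180)
    print("pos",(s["eef_pos"]*1e3).round(1),"yaw %.1f"%w,"tilt",R[:,2].round(3),"t",s["clock"],"F",s["ft_force"].round(1),"w",round(s["grip_width"]*1e3,1),"j6 %.2f"%s["qpos"][5]);print("need mm",d.round(1),"norm",np.linalg.norm(d).round(),"yaw %.1f"%t)
if __name__=="__main__": go(*map(float,sys.argv[1:5]))
E
python3 g.py .535 .209 .15 152
```

```text
pos [ 225.8 -401.2  250.2] yaw 50.2 tilt [ 0. -0. -1.] t 0.7167 F [ 1.  -0.4  0.2] w 85.5 j6 1.07
need mm [ 666.9 -152.5  100.1] norm 691.0 yaw -101.8
```

>>> carry_out --increments '[{"dx": 34, "dy": -8, "yaw": -7}, {"dx": 67, "dy": -15, "yaw": -14}, {"dx": 100, "dy": -23, "yaw": -21}, {"dx": 133, "dy": -30, "yaw": -28}, {"dx": 167, "dy": -38, "yaw": -34}]'

```text
$.increments[0]: bad value
```

>>> carry_out --increments '[{"dx": 32, "dy": 12, "yaw": -7}, {"dx": 64, "dy": 24, "yaw": -14}, {"dx": 96, "dy": 37, "yaw": -21}, {"dx": 128, "dy": 49, "yaw": -28}, {"dx": 160, "dy": 61, "yaw": -34}]'

```text
$.increments[0]: bad value
```

```bash
python3 g.py .535 .209 .15 152
```

```text
pos [ 225.8 -401.2  250.2] yaw 50.2 tilt [ 0. -0. -1.] t 0.7167 F [ 1.  -0.4  0.2] w 85.5 j6 1.07
need mm [ 666.9 -152.5  100.1] norm 691.0 yaw -101.8
```

All keys are needed in every row.

>>> carry_out --increments '[{"jaw": 1, "dx": 34, "dy": -8, "dz": 0, "yaw": -7}, {"jaw": 1, "dx": 67, "dy": -15, "dz": 0, "yaw": -14}, {"jaw": 1, "dx": 100, "dy": -23, "dz": 0, "yaw": -21}, {"jaw": 1, "dx": 133, "dy": -30, "dz": 0, "yaw": -28}, {"jaw": 1, "dx": 167, "dy": -38, "dz": 0, "yaw": -34}]'

```text
clock: 1.13
eef_pos: [0.3042, -0.2489, 0.2504]
ee_rot: [[0.1, 0.995, 0.0], [0.995, -0.1, -0.001], [-0.001, 0.001, -1.0]]
ft_force: [1.3, -0.5, -0.1]
grip_width: 0.0855
grip_force: 0.0
```

>>> carry_out --increments '[{"jaw": 1, "dx": 32, "dy": 12, "dz": 0, "yaw": -7}, {"jaw": 1, "dx": 64, "dy": 24, "dz": 0, "yaw": -14}, {"jaw": 1, "dx": 96, "dy": 37, "dz": 0, "yaw": -21}, {"jaw": 1, "dx": 128, "dy": 49, "dz": 0, "yaw": -28}, {"jaw": 1, "dx": 160, "dy": 61, "dz": 0, "yaw": -34}]'

```text
clock: 1.55
eef_pos: [0.3818, -0.096, 0.2505]
ee_rot: [[-0.474, 0.881, 0.001], [0.881, 0.474, -0.0], [-0.001, 0.0, -1.0]]
ft_force: [0.7, -1.1, -0.4]
grip_width: 0.0852
grip_force: 0.0
```

```bash
python3 g.py .535 .209 .15 152
```

```text
pos [381.8 -96.  250.5] yaw 118.3 tilt [ 0.001 -0.    -1.   ] t 1.55 F [ 0.7 -1.1 -0.4] w 85.2 j6 0.67
need mm [196.1 279.3 100.5] norm 356.0 yaw -33.7
```

>>> carry_out --increments '[{"jaw": 1, "dx": 20, "dy": 28, "dz": 10, "yaw": -7}, {"jaw": 1, "dx": 40, "dy": 56, "dz": 20, "yaw": -14}, {"jaw": 1, "dx": 60, "dy": 84, "dz": 30, "yaw": -21}, {"jaw": 1, "dx": 80, "dy": 112, "dz": 40, "yaw": -28}, {"jaw": 1, "dx": 98, "dy": 140, "dz": 50, "yaw": -33.7}]'

```text
clock: 1.97
eef_pos: [0.4594, 0.0566, 0.1999]
ee_rot: [[-0.883, 0.469, 0.0], [0.469, 0.883, -0.0], [-0.0, 0.0, -1.0]]
ft_force: [0.5, -1.3, 0.9]
grip_width: 0.0859
grip_force: 0.0
```

>>> carry_out --increments '[{"jaw": 1, "dx": 1, "dy": 35, "dz": 10, "yaw": 0}, {"jaw": 1, "dx": 2, "dy": 70, "dz": 20, "yaw": 0}, {"jaw": 1, "dx": 3, "dy": 105, "dz": 30, "yaw": 0}, {"jaw": 1, "dx": 4, "dy": 140, "dz": 40, "yaw": 0}, {"jaw": 1, "dx": 4, "dy": 170, "dz": 50, "yaw": 0}]'

```text
clock: 2.38
eef_pos: [0.537, 0.2084, 0.1497]
ee_rot: [[-0.881, 0.474, 0.0], [0.474, 0.881, 0.0], [-0.0, 0.0, -1.0]]
ft_force: [0.9, 0.5, 0.3]
grip_width: 0.0855
grip_force: 0.0
```

```bash
python3 - <<'E'
from g import *
go(.535,.209,.046,152)
def crop(n,x,y,w,h,s):
    im=capture(n)[y:y+h,x:x+w]; im=cv2.resize(im,None,fx=s,fy=s,interpolation=cv2.INTER_CUBIC)
    im=np.ascontiguousarray(im[:,:,::-1])
    for i in range(0,w,10): cv2.putText(im,str(x+i),(i*s,8),0,.3,(0,0,255)); im[:12:,i*s]=(0,0,255)
    for j in range(10,h,10): cv2.putText(im,str(y+j),(0,j*s),0,.3,(0,0,255)); im[j*s,:14]=(0,0,255)
    return im
A=crop("top",155,155,66,98,6);B=crop("side",190,195,66,98,6)
cv2.imwrite("pics/d1.png",np.hstack([A,B]))
s=sense();P=s["eef_pos"];R=s["ee_rot"]
for y in(-.0426,.0426): print(proj("top",P+R@[0,y,.006]),proj("side",P+R@[0,y,.006]))
E
```

```text
pos [537.  208.4 149.7] yaw 151.7 tilt [ 0.  0. -1.] t 2.3833 F [0.9 0.5 0.3] w 85.5 j6 0.75
need mm [  2.   -0.5 103.7] norm 104.0 yaw -0.3
[[195.74375096 202.50971789]] [[238.67558742 223.39190017]]
[[172.06952161 189.06136477]] [[213.79483637 232.17176297]]
```

View pics/d1.png

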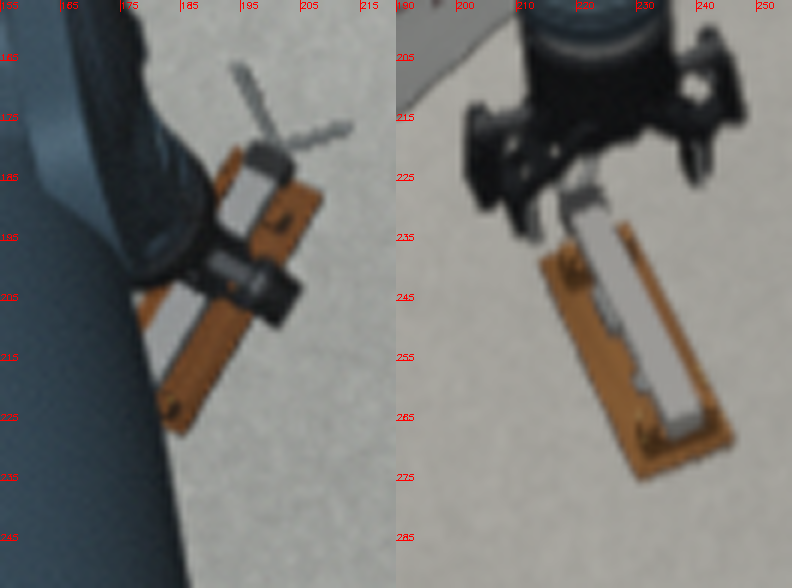

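The picture shows the gripper straddling the stem, its fingertips in the side view at about (213,235) and (239,225), which matches the prediction. I'll descend and grip.

>>> carry_out --increments '[{"jaw": 1, "dx": 2, "dy": 0, "dz": 30, "yaw": 0}, {"jaw": 0.6, "dx": 2, "dy": 0, "dz": 60, "yaw": 0}, {"jaw": 0.4, "dx": 2, "dy": 0, "dz": 85, "yaw": 0}, {"jaw": 0.2, "dx": 2, "dy": 0, "dz": 100, "yaw": 0}, {"jaw": 0.0, "dx": 2, "dy": 0, "dz": 103, "yaw": 0}]'

```text
clock: 2.9
eef_pos: [0.5318, 0.2059, 0.0444]
ee_rot: [[-0.88, 0.475, -0.006], [0.475, 0.88, -0.001], [0.004, -0.004, -1.0]]
ft_force: [-0.3, -0.7, -0.0]
grip_width: 0.043
grip_force: 0.0
```

>>> carry_out --increments '[{"jaw": -0.1, "dx": 0, "dy": 0, "dz": 0, "yaw": 0}, {"jaw": -0.2, "dx": 0, "dy": 0, "dz": 0, "yaw": 0}, {"jaw": -0.3, "dx": 0, "dy": 0, "dz": 0, "yaw": 0}, {"jaw": -0.4, "dx": 0, "dy": 0, "dz": 0, "yaw": 0}, {"jaw": -0.5, "dx": 0, "dy": 0, "dz": 0, "yaw": 0}]' --squeeze 25

```text
clock: 3.32
eef_pos: [0.5359, 0.208, 0.049]
ee_rot: [[-0.88, 0.474, 0.003], [0.474, 0.88, 0.002], [-0.002, 0.003, -1.0]]
ft_force: [0.7, 5.1, 3.1]
grip_width: 0.0213
grip_force: 3.7
```

>>> carry_out --increments '[{"jaw": -0.7, "dx": 0, "dy": 0, "dz": 0, "yaw": 0}, {"jaw": -1, "dx": 0, "dy": 0, "dz": 0, "yaw": 0}, {"jaw": -1, "dx": 0, "dy": 0, "dz": 0, "yaw": 0}, {"jaw": -1, "dx": 0, "dy": 0, "dz": 0, "yaw": 0}]'

```text
clock: 3.65
eef_pos: [0.5357, 0.2073, 0.0492]
ee_rot: [[-0.88, 0.475, 0.003], [0.475, 0.88, 0.0], [-0.002, 0.002, -1.0]]
ft_force: [-2.2, 2.4, 5.7]
grip_width: 0.0196
grip_force: 25.7
```

```bash
python3 g.py .535 .209 .18 152
```

```text
pos [535.7 207.3  49.2] yaw 151.7 tilt [ 0.003  0.    -1.   ] t 3.65 F [-2.2  2.4  5.7] w 19.6 j6 0.75
need mm [   1.1    1.4 -130.8] norm 131.0 yaw -0.3
```

>>> carry_out --increments '[{"jaw": -1, "dx": 0, "dy": 0, "dz": -15, "yaw": 0}, {"jaw": -1, "dx": 0, "dy": 0, "dz": -40, "yaw": 0}, {"jaw": -1, "dx": 0, "dy": 0, "dz": -70, "yaw": 0}, {"jaw": -1, "dx": 0, "dy": 0, "dz": -100, "yaw": 0}, {"jaw": -1, "dx": 0, "dy": 0, "dz": -125, "yaw": 0}]'

```text
clock: 4.07
eef_pos: [0.5346, 0.2061, 0.1744]
ee_rot: [[-0.88, 0.475, 0.001], [0.475, 0.88, -0.002], [-0.002, -0.001, -1.0]]
ft_force: [-0.3, 0.7, -2.2]
grip_width: 0.0197
grip_force: 26.5
```

```bash
python3 g.py .513 .046 .18 126; python3 g.py .513 .046 .18 100
```

```text
pos [534.6 206.1 174.4] yaw 151.6 tilt [ 0.001 -0.002 -1.   ] t 4.0667 F [-0.3  0.7 -2.2] w 19.7 j6 0.75
need mm [ -57.1 -151.1   -5.2] norm 162.0 yaw 25.6
pos [534.6 206.1 174.4] yaw 151.6 tilt [ 0.001 -0.002 -1.   ] t 4.0667 F [-0.3  0.7 -2.2] w 19.7 j6 0.75
need mm [ -57.1 -151.1   -5.2] norm 162.0 yaw 51.6
```

>>> carry_out --increments '[{"jaw": -1, "dx": -11, "dy": -30, "dz": 0, "yaw": 5}, {"jaw": -1, "dx": -23, "dy": -60, "dz": 0, "yaw": 10}, {"jaw": -1, "dx": -34, "dy": -90, "dz": 0, "yaw": 15}, {"jaw": -1, "dx": -46, "dy": -120, "dz": 0, "yaw": 20}, {"jaw": -1, "dx": -57, "dy": -151, "dz": 0, "yaw": 25.6}]'

```text
clock: 4.48
eef_pos: [0.5123, 0.0449, 0.1725]
ee_rot: [[-0.585, 0.811, -0.0], [0.811, 0.585, -0.002], [-0.002, -0.002, -1.0]]
ft_force: [0.6, 1.0, -2.3]
grip_width: 0.0193
grip_force: 26.5
```

>>> carry_out --increments '[{"jaw": -1, "dx": -25, "dy": -24, "dz": 0, "yaw": 5}, {"jaw": -1, "dx": -50, "dy": -48, "dz": 0, "yaw": 10}, {"jaw": -1, "dx": -75, "dy": -72, "dz": 0, "yaw": 16}, {"jaw": -1, "dx": -100, "dy": -96, "dz": 0, "yaw": 21}, {"jaw": -1, "dx": -117, "dy": -112, "dz": 0, "yaw": 26}]'

```text
clock: 4.9
eef_pos: [0.4899, -0.117, 0.1725]
ee_rot: [[-0.167, 0.986, -0.001], [0.986, 0.167, -0.003], [-0.003, -0.002, -1.0]]
ft_force: [0.3, 1.2, -3.1]
grip_width: 0.0194
grip_force: 26.5
```

```bash
cat >look.py <<'E'
import sys;from h import *
def crop(n,x,y,w,h,s):
    im=capture(n)[y:y+h,x:x+w]; im=cv2.resize(im,None,fx=s,fy=s,interpolation=cv2.INTER_CUBIC)
    im=np.ascontiguousarray(im[:,:,::-1])
    for i in range(0,w,10): cv2.putText(im,str(x+i),(i*s,8),0,.3,(0,0,255)); im[:12:,i*s]=(0,0,255)
    for j in range(10,h,10): cv2.putText(im,str(y+j),(0,j*s),0,.3,(0,0,255)); im[j*s,:14]=(0,0,255)
    return im
def look(f,t,s): # t,s=(x,y): corner, 66x98 each at 6x
    cv2.imwrite("pics/"+f,np.hstack([crop("top",*t,66,98,6),crop("side",*s,66,98,6)]))
E
python3 - <<'E'
from g import *
from look import look
go(.491,-.115,.155,100.2)
look("e1.png",(262,165),(250,135))
E
```

```text
pos [ 489.9 -117.   172.5] yaw 99.6 tilt [-0.001 -0.003 -1.   ] t 4.9 F [ 0.3  1.2 -3.1] w 19.4 j6 1.04
need mm [ 1.8  1.4 17.5] norm 18.0 yaw -0.6
```

View pics/e1.png

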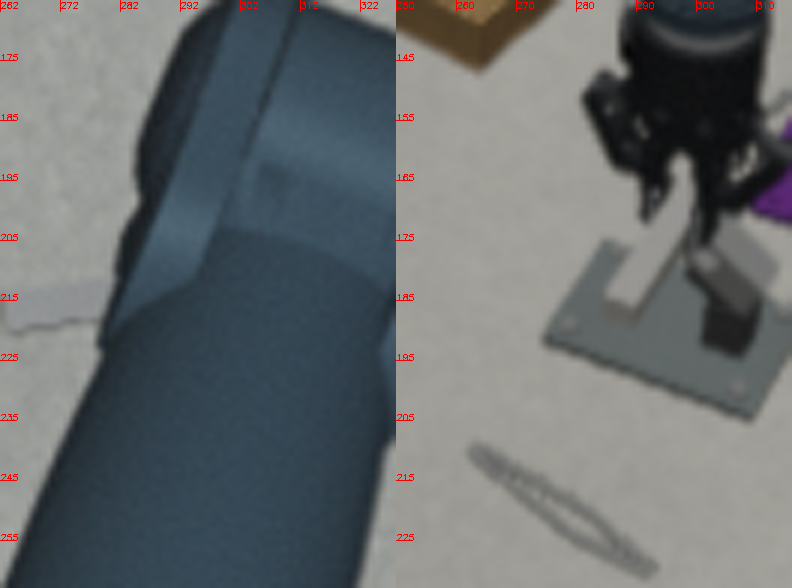

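The side crop shows the stem held level, plain end at about (287,187), and the stand clear underneath. I'll descend to start the pivot on the tube's lip.

>>> carry_out --increments '[{"jaw": -1, "dx": 2, "dy": 1, "dz": 17, "yaw": -0.6}, {"jaw": -1, "dx": 2, "dy": 1, "dz": 32, "yaw": -0.6}, {"jaw": -1, "dx": 2, "dy": 1, "dz": 38, "yaw": -0.6}, {"jaw": -1, "dx": 2, "dy": 1, "dz": 42, "yaw": -0.6}, {"jaw": -1, "dx": 2, "dy": 1, "dz": 46, "yaw": -0.6}]'

```text
clock: 5.42
eef_pos: [0.4915, -0.1108, 0.1266]
ee_rot: [[-0.185, 0.983, -0.001], [0.983, 0.185, -0.0], [-0.0, -0.001, -1.0]]
ft_force: [-0.9, 1.9, 2.0]
grip_width: 0.0198
grip_force: 27.5
```

```bash
python3 - <<'E'
from g import *
s=sense();P=np.array([.4899,-.117,.1725]);R=Rz(np.radians(99.6))@np.diag([1,-1,-1])
for off in(0,):
  for y,z in((10,10),(-10,10)): print(proj("side",P+R@(np.array([85,y,z+off])/1e3)))
go(.491,-.115,.101,100.2)
E
```

```text
[[283.23418379 186.75278492]]
[[288.51689363 188.81852374]]
pos [ 491.5 -110.8  126.6] yaw 100.7 tilt [-0.001 -0.    -1.   ] t 5.4167 F [-0.9  1.9  2. ] w 19.8 j6 1.04
need mm [-4.  -1.2 25.6] norm 26.0 yaw 0.5
```

>>> carry_out --increments '[{"jaw": -1, "dx": -2, "dy": 0, "dz": 5, "yaw": 0}, {"jaw": -1, "dx": -3, "dy": 0, "dz": 10, "yaw": 0}, {"jaw": -1, "dx": -4, "dy": 0, "dz": 15, "yaw": 0}]'

```text
clock: 5.67
eef_pos: [0.4929, -0.1145, 0.1117]
ee_rot: [[-0.186, 0.983, 0.001], [0.983, 0.186, 0.001], [0.001, 0.001, -1.0]]
ft_force: [-1.6, 4.6, 3.4]
grip_width: 0.0194
grip_force: 29.8
```

```bash
python3 g.py .491 -.115 .099 100.2
```

```text
pos [ 492.9 -114.5  111.7] yaw 100.7 tilt [ 0.001  0.001 -1.   ] t 5.6667 F [-1.6  4.6  3.4] w 19.4 j6 1.03
need mm [-0.2 -2.  12.7] norm 13.0 yaw 0.5
```

Forces are low, as expected for a pivot. I'll continue.

>>> carry_out --increments '[{"jaw": -1, "dx": 0, "dy": -1, "dz": 4, "yaw": 0}, {"jaw": -1, "dx": 0, "dy": -1, "dz": 8, "yaw": 0}, {"jaw": -1, "dx": 0, "dy": -1, "dz": 13, "yaw": 0}, {"jaw": -1, "dx": 0, "dy": -1, "dz": 13, "yaw": 0}]'

```text
clock: 6.0
eef_pos: [0.4927, -0.1156, 0.0983]
ee_rot: [[-0.185, 0.983, 0.002], [0.983, 0.185, -0.001], [-0.001, 0.002, -1.0]]
ft_force: [1.6, 1.9, 0.8]
grip_width: 0.0194
grip_force: 32.3
```

```bash
python3 - <<'E'
from g import *
from look import look
go(.491,-.115,.160,100.2)
look("f1.png",(240,165),(250,135))
P=sense()["eef_pos"];R=Rz(np.radians(-80))
for t in(25,30,35,40): print(t,[proj("side",P+R@Ry(np.radians(t))@(np.array([-85,y,z])/1e3)).round(1).tolist() for y,z in((10,10),(-10,10),(10,-10))])
E
```

```text
pos [ 492.7 -115.6   98.3] yaw 100.7 tilt [ 0.002 -0.001 -1.   ] t 6.0 F [1.6 1.9 0.8] w 19.4 j6 1.03
need mm [  0.9  -1.4 -61.7] norm 62.0 yaw 0.5
25 [[[281.6, 203.0]], [[286.6, 205.0]], [[282.3, 204.6]]]
30 [[[281.8, 203.7]], [[286.8, 205.7]], [[282.7, 204.9]]]
35 [[[282.1, 204.3]], [[287.0, 206.3]], [[283.1, 205.0]]]
40 [[[282.4, 204.7]], [[287.3, 206.7]], [[283.6, 205.0]]]
```

View pics/f1.png

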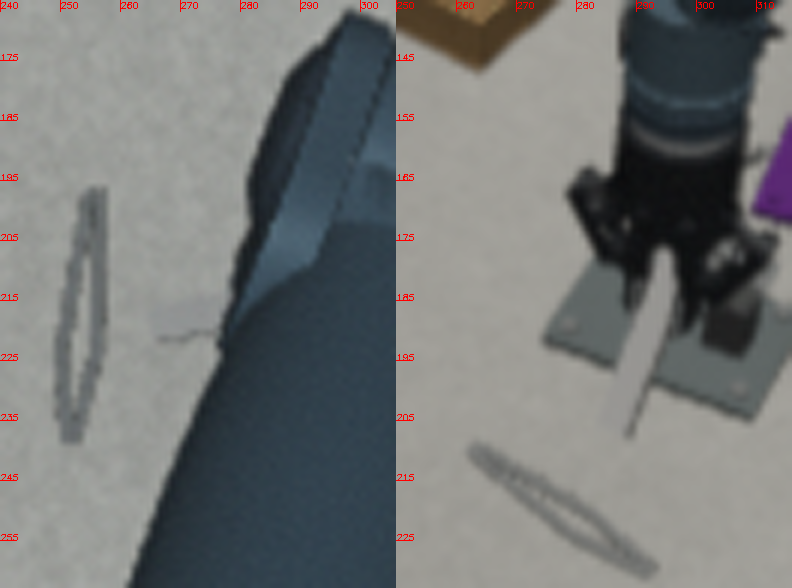

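The side crop shows the stem tilted fork-up, plain end low at about (288,207). I'll lift, then turn to the socket's heading.

>>> carry_out --increments '[{"jaw": -1, "dx": 0, "dy": 0, "dz": -15, "yaw": 0}, {"jaw": -1, "dx": 0, "dy": 0, "dz": -40, "yaw": 0}, {"jaw": -1, "dx": 0, "dy": 0, "dz": -70, "yaw": 0}, {"jaw": -1, "dx": 0, "dy": 0, "dz": -90, "yaw": 0}, {"jaw": -1, "dx": 0, "dy": 0, "dz": -102, "yaw": 0}]' --squeeze 35

```text
clock: 6.52
eef_pos: [0.4921, -0.1161, 0.2025]
ee_rot: [[-0.184, 0.983, 0.002], [0.983, 0.184, -0.002], [-0.002, 0.001, -1.0]]
ft_force: [0.4, -0.2, -1.1]
grip_width: 0.0192
grip_force: 34.7
```

>>> carry_out --increments '[{"jaw": -1, "dx": -8, "dy": 20, "dz": 0, "yaw": -6}, {"jaw": -1, "dx": -16, "dy": 40, "dz": 0, "yaw": -12}, {"jaw": -1, "dx": -24, "dy": 60, "dz": 0, "yaw": -18}, {"jaw": -1, "dx": -32, "dy": 75, "dz": 0, "yaw": -24}, {"jaw": -1, "dx": -40, "dy": 90, "dz": 0, "yaw": -30}]'

```text
clock: 6.93
eef_pos: [0.5876, -0.1385, 0.1993]
ee_rot: [[-0.655, 0.756, -0.002], [0.756, 0.655, -0.0], [0.001, -0.002, -1.0]]
ft_force: [-0.1, 1.4, -1.6]
grip_width: 0.0197
grip_force: 34.8
```

>>> carry_out --increments '[{"jaw": -1, "dx": 0, "dy": 0, "dz": 0, "yaw": -6}, {"jaw": -1, "dx": 0, "dy": 0, "dz": 0, "yaw": -12}, {"jaw": -1, "dx": 0, "dy": 0, "dz": 0, "yaw": -18}, {"jaw": -1, "dx": 0, "dy": 0, "dz": 0, "yaw": -24}, {"jaw": -1, "dx": 0, "dy": 0, "dz": 0, "yaw": -30}]'

```text
clock: 7.35
eef_pos: [0.5866, -0.1384, 0.1992]
ee_rot: [[-0.945, 0.327, -0.003], [0.327, 0.945, -0.0], [0.003, -0.001, -1.0]]
ft_force: [0.4, 0.0, -2.9]
grip_width: 0.0197
grip_force: 34.8
```

>>> carry_out --increments '[{"jaw": -1, "dx": 0, "dy": 0, "dz": 0, "yaw": -6}, {"jaw": -1, "dx": 0, "dy": 0, "dz": 0, "yaw": -12}, {"jaw": -1, "dx": 0, "dy": 0, "dz": 0, "yaw": -18}, {"jaw": -1, "dx": 0, "dy": 0, "dz": 0, "yaw": -24}, {"jaw": -1, "dx": 0, "dy": 0, "dz": 0, "yaw": -30}]'

```text
clock: 7.77
eef_pos: [0.5866, -0.1384, 0.1992]
ee_rot: [[-0.982, -0.189, -0.003], [-0.189, 0.982, -0.0], [0.003, 0.0, -1.0]]
ft_force: [-0.6, -0.1, -3.0]
grip_width: 0.0195
grip_force: 34.8
```

```bash
python3 - <<'E'
from g import *
from look import look
go(.591,-.160,.175,190.2)
look("h1.png",(262,165),(250,125))
s=sense();P=s["eef_pos"];w=np.arctan2(s["ee_rot"][1,0],s["ee_rot"][0,0])+np.pi;R=Rz(w)
for t in(28,35,42): print(t,[proj("side",P+R@Ry(np.radians(t))@(np.array([x,y,z])/1e3)).round(1).tolist() for x,y,z in((-85,10,10),(-85,10,-10),(-85,-10,10),(-52,17,0),(110,38,42),(110,-38,42))])
E
```

```text
pos [ 586.6 -138.4  199.2] yaw -169.1 tilt [-0.003 -0.    -1.   ] t 7.7667 F [-0.6 -0.1 -3. ] w 19.5 j6 -0.53
need mm [ -0.3 -22.1  24.2] norm 33.0 yaw 0.7
28 [[[296.4, 164.9]], [[293.6, 167.5]], [[298.6, 161.5]], [[287.1, 161.7]], [[254.1, 130.3]], [[263.9, 118.1]]]
35 [[[295.1, 166.4]], [[291.8, 168.5]], [[297.2, 162.9]], [[286.2, 162.5]], [[257.0, 129.3]], [[266.8, 117.0]]]
42 [[[293.5, 167.6]], [[289.8, 169.3]], [[295.6, 164.2]], [[285.1, 163.1]], [[260.3, 128.7]], [[270.0, 116.4]]]
```

View pics/h1.png

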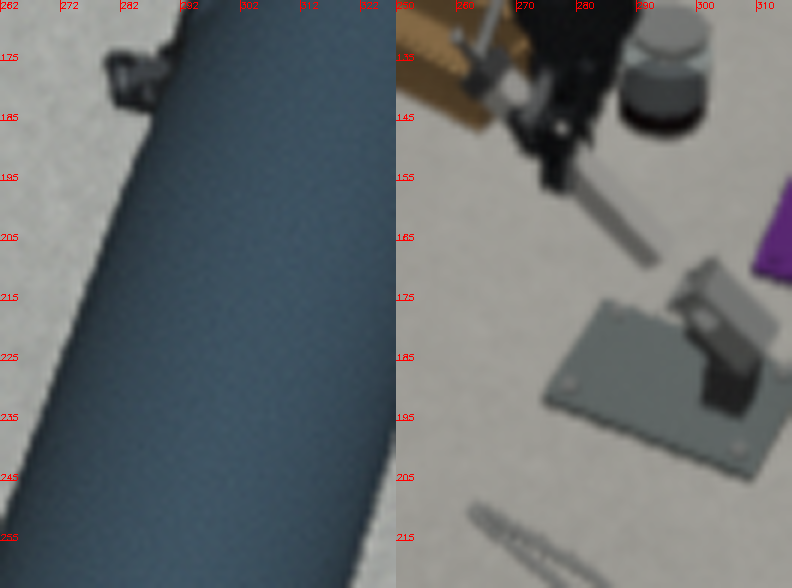

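The side crop shows the rest aimed at the tube: plain end at about (294,168), prong tip at (260,131), tube mouth at (297,172). Next I'll estimate the tilt.

```bash
python3 - <<'E'
from g import *
s=sense();P=s["eef_pos"];w=np.arctan2(s["ee_rot"][1,0],s["ee_rot"][0,0])+np.pi;R=Rz(w)
ob=[((-85,10,10),(293.6,168.3)),((-85,10,-10),(290.2,169.2)),((110,38,42),(259.9,130.9))]
b=np.array([-.0028,.006,0]) # side camera bias: appears at P+b
f=lambda q:np.concatenate([(proj("side",P+b+R@[0,0,q[1]/1e3]+R@Ry(np.radians(q[0]))@(np.array([m[0]+q[2],m[1],m[2]])/1e3))-p).ravel() for m,p in ob])
for q0 in((35,0,0),): r=least_squares(f,q0,x_scale=(5,2,2));print(r.x,r.fun.round(1))
r=least_squares(lambda q:f([q[0],0,0]),[35]);print(r.x,r.fun.round(1))
e=lambda t:[proj("side",P+b+R@Ry(np.radians(t))@(np.array([x,10,10])/1e3))[0] for x in(-85,-30)]
for t in(30,35,40,45): a,c=e(t);print(t,np.degrees(np.arctan2(*(a-c)[::-1])))
print("seen",np.degrees(np.arctan2(77,82)))
go(.592,-.161,.178,190.4)
E
```

```text
[40.68783129  2.18301595 -1.58251459] [ 0.2  0.2  0.   1.1 -0.3 -1.1]
[40.59113334] [-0.1  0.3 -0.3  1.2 -0.7 -0.9]
30 40.209523486551596
35 43.689456738952416
40 47.23872426474181
45 50.88766884220497
seen 43.198839484277634
pos [ 586.7 -138.3  199.4] yaw -169.4 tilt [-0.002 -0.    -1.   ] t 7.8667 F [ 0.2 -0.5 -2. ] w 19.7 j6 -0.52
need mm [ -1.1 -23.3  21.3] norm 32.0 yaw 0.2
```

>>> carry_out --increments '[{"jaw": -1, "dx": 2, "dy": -12, "dz": 0, "yaw": 0}, {"jaw": -1, "dx": 4, "dy": -22.5, "dz": 8, "yaw": 0.2}, {"jaw": -1, "dx": 4, "dy": -22.5, "dz": 20, "yaw": 0.2}, {"jaw": -1, "dx": 4, "dy": -22.5, "dz": 31, "yaw": 0.2}, {"jaw": -1, "dx": 4, "dy": -22.5, "dz": 31, "yaw": 0.2}]' --squeeze 28

```text
clock: 8.28
eef_pos: [0.5859, -0.1618, 0.166]
ee_rot: [[-0.984, -0.178, -0.005], [-0.178, 0.984, 0.001], [0.005, 0.002, -1.0]]
ft_force: [-0.4, 0.6, -2.2]
grip_width: 0.0192
grip_force: 34.8
```

>>> carry_out --increments '[{"jaw": -1, "dx": 5, "dy": 0, "dz": 3.5, "yaw": 0}, {"jaw": -1, "dx": 10, "dy": 0, "dz": 7, "yaw": 0}, {"jaw": -1, "dx": 15, "dy": 0, "dz": 10.5, "yaw": 0}, {"jaw": -1, "dx": 15, "dy": 0, "dz": 10.5, "yaw": 0}]'

```text
clock: 8.62
eef_pos: [0.5715, -0.1638, 0.1584]
ee_rot: [[-0.984, -0.18, -0.002], [-0.18, 0.984, 0.0], [0.002, 0.0, -1.0]]
ft_force: [-0.4, 0.7, -1.8]
grip_width: 0.0197
grip_force: 34.9
```

```bash
cat >sk.py <<'E'
from g import *
from look import look
import sys
M=np.array([.507,-.176,.105]);Q=Rz(.183)@Ry(np.radians(35))
s=sense();print("TCP in socket",(Q.T@(s["eef_pos"]-M)*1e3).round(1),"F socket",(Q.T@s["ft_force"]).round(1),"M",s["moment"].round(2))
go(.587,-.161,.168,190.4)
if len(sys.argv)>1: look(sys.argv[1],(262,165),(250,125))
E
python3 sk.py i1.png
```

```text
TCP in socket [84.3  0.3  6.1] F socket [-1.2  0.8 -1.3] M [-0.01  0.01 -0.  ]
pos [ 571.5 -163.8  158.4] yaw -169.6 tilt [-0.002  0.    -1.   ] t 8.6167 F [-0.4  0.7 -1.8] w 19.7 j6 -0.57
need mm [-15.8  -0.   -9.7] norm 19.0 yaw -0.0
```

View pics/i1.png

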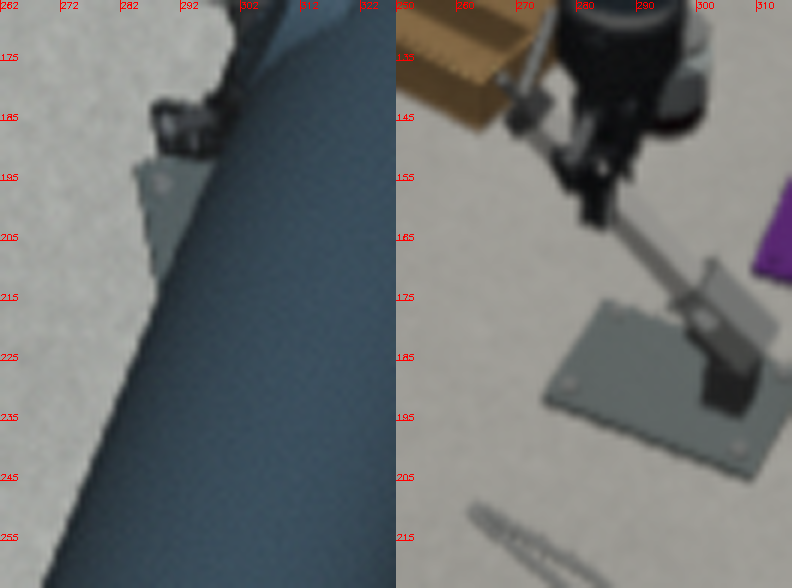

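The side crop shows the stem's end entering the lips at about (299,176), in line with the tube. I'll push in along the tube.

>>> carry_out --increments '[{"jaw": -1, "dx": 5, "dy": 0, "dz": 3.5, "yaw": 0}, {"jaw": -1, "dx": 10, "dy": 0, "dz": 7, "yaw": 0}, {"jaw": -1, "dx": 15, "dy": 0, "dz": 10.5, "yaw": 0}, {"jaw": -1, "dx": 15, "dy": 0, "dz": 10.5, "yaw": 0}]'

```text
clock: 9.05
eef_pos: [0.5564, -0.1662, 0.1473]
ee_rot: [[-0.984, -0.181, -0.003], [-0.181, 0.984, 0.001], [0.002, 0.001, -1.0]]
ft_force: [-0.4, -1.1, -3.5]
grip_width: 0.0196
grip_force: 34.8
```

```bash
python3 sk.py
```

```text
TCP in socket [65.5  0.6  5.7] F socket [-2.4 -1.  -2.5] M [-0.1   0.04  0.05]
pos [ 556.4 -166.2  147.3] yaw -169.6 tilt [-0.003  0.001 -1.   ] t 9.05 F [-0.4 -1.1 -3.5] w 19.6 j6 -0.58
need mm [-31.   -0.4 -20.8] norm 37.0 yaw 0.0
```

>>> carry_out --increments '[{"jaw": -1, "dx": 4, "dy": 0, "dz": 3.5, "yaw": 0}, {"jaw": -1, "dx": 8, "dy": 0, "dz": 7, "yaw": 0}, {"jaw": -1, "dx": 11, "dy": 0, "dz": 10, "yaw": 0}, {"jaw": -1, "dx": 11, "dy": 0, "dz": 10, "yaw": 0}]'

```text
clock: 9.38
eef_pos: [0.5466, -0.1688, 0.1382]
ee_rot: [[-0.983, -0.181, -0.001], [-0.181, 0.983, -0.001], [0.001, -0.001, -1.0]]
ft_force: [-2.6, -1.0, 1.8]
grip_width: 0.0196
grip_force: 35.2
```

```bash
python3 sk.py
```

```text
TCP in socket [52.  -0.1  4.1] F socket [-1.2 -0.5  3.1] M [-0.39  0.63  0.04]
pos [ 546.6 -168.8  138.2] yaw -169.6 tilt [-0.001 -0.001 -1.   ] t 9.3833 F [-2.6 -1.   1.8] w 19.6 j6 -0.59
need mm [-41.2   0.3 -29.8] norm 51.0 yaw 0.0
```

>>> carry_out --increments '[{"jaw": -1, "dx": 3, "dy": 0, "dz": 3, "yaw": 0}, {"jaw": -1, "dx": 6, "dy": 0, "dz": 6, "yaw": 0}, {"jaw": -1, "dx": 8.5, "dy": 0, "dz": 8.5, "yaw": 0}, {"jaw": -1, "dx": 8.5, "dy": 0, "dz": 8.5, "yaw": 0}]'

```text
clock: 9.72
eef_pos: [0.5381, -0.17, 0.1291]
ee_rot: [[-0.983, -0.181, -0.001], [-0.181, 0.983, -0.0], [0.001, 0.0, -1.0]]
ft_force: [-1.3, -0.6, 1.2]
grip_width: 0.0199
grip_force: 35.0
```

```bash
python3 sk.py
```

```text
TCP in socket [39.8  0.3  1.6] F socket [-0.4 -0.4  1.7] M [-0.37  0.55  0.09]
pos [ 538.1 -170.   129.1] yaw -169.6 tilt [-0.001 -0.    -1.   ] t 9.7167 F [-1.3 -0.6  1.2] w 19.9 j6 -0.60
need mm [-49.6  -0.  -39. ] norm 63.0 yaw 0.0
```

>>> carry_out --increments '[{"jaw": -1, "dx": 2, "dy": 0, "dz": 1.6, "yaw": 0}, {"jaw": -1, "dx": 4, "dy": 0, "dz": 3.2, "yaw": 0}, {"jaw": -1, "dx": 5.5, "dy": 0, "dz": 4.2, "yaw": 0}, {"jaw": -1, "dx": 5.5, "dy": 0, "dz": 4.2, "yaw": 0}]'

```text
clock: 10.05
eef_pos: [0.5364, -0.1706, 0.1269]
ee_rot: [[-0.983, -0.182, 0.007], [-0.182, 0.983, 0.001], [-0.007, -0.0, -1.0]]
ft_force: [3.6, 2.3, 4.7]
grip_width: 0.0194
grip_force: 35.4
```

```bash
python3 sk.py
```

```text
TCP in socket [37.1 -0.1  0.8] F socket [6.  1.7 1.6] M [ 0.51 -0.49 -0.08]
pos [ 536.4 -170.6  126.9] yaw -169.5 tilt [ 0.007  0.001 -1.   ] t 10.05 F [3.6 2.3 4.7] w 19.4 j6 -0.61
need mm [-51.7   0.3 -40.7] norm 66.0 yaw 0.1
```

>>> carry_out --increments '[{"jaw": -1, "dx": 2, "dy": 0, "dz": 1.4, "yaw": 0}, {"jaw": -1, "dx": 4, "dy": 0, "dz": 2.8, "yaw": 0}, {"jaw": -1, "dx": 4, "dy": 0, "dz": 2.8, "yaw": 0}]'

```text
clock: 10.3
eef_pos: [0.5366, -0.1708, 0.1263]
ee_rot: [[-0.983, -0.182, 0.016], [-0.182, 0.983, 0.003], [-0.016, -0.0, -1.0]]
ft_force: [10.2, 6.9, 8.9]
grip_width: 0.0193
grip_force: 35.9
```

```bash
python3 sk.py
```

```text
TCP in socket [36.9 -0.3  0.2] F socket [14.4  5.   0.8] M [ 1.32 -1.68 -0.2 ]
pos [ 536.6 -170.8  126.3] yaw -169.5 tilt [ 0.016  0.003 -1.   ] t 10.3 F [10.2  6.9  8.9] w 19.3 j6 -0.61
need mm [-52.    0.4 -40.9] norm 66.0 yaw 0.1
```

>>> carry_out --increments '[{"jaw": -1, "dx": -3.5, "dy": 0, "dz": -2.4, "yaw": 0}, {"jaw": -0.5, "dx": -3.5, "dy": 0, "dz": -2.4, "yaw": 0}, {"jaw": -0.2, "dx": -3.5, "dy": 0, "dz": -2.4, "yaw": 0}, {"jaw": 0.1, "dx": -3.5, "dy": 0, "dz": -2.4, "yaw": 0}, {"jaw": 0.5, "dx": -3.5, "dy": 0, "dz": -2.4, "yaw": 0}]'

```text
clock: 10.72
eef_pos: [0.5321, -0.1708, 0.1244]
ee_rot: [[-0.983, -0.181, -0.002], [-0.181, 0.983, 0.0], [0.002, 0.001, -1.0]]
ft_force: [-0.3, 0.1, -0.4]
grip_width: 0.057
grip_force: 0.0
```

>>> carry_out --increments '[{"jaw": 0.7, "dx": 0, "dy": 0, "dz": 0, "yaw": 0}, {"jaw": 0.8, "dx": 0, "dy": 0, "dz": -4, "yaw": 0}, {"jaw": 0.8, "dx": 4, "dy": 0, "dz": -20, "yaw": 0}, {"jaw": 0.8, "dx": 15, "dy": 0, "dz": -50, "yaw": 0}, {"jaw": 0.8, "dx": 30, "dy": 0, "dz": -85, "yaw": 0}]'

```text
clock: 11.13
eef_pos: [0.5022, -0.1757, 0.2092]
ee_rot: [[-0.983, -0.182, -0.004], [-0.182, 0.983, 0.002], [0.004, 0.003, -1.0]]
ft_force: [-0.3, -0.3, 0.7]
grip_width: 0.077
grip_force: 0.0
```

>>> carry_out --increments '[{"jaw": 0.8, "dx": 20, "dy": -30, "dz": -20, "yaw": 0}, {"jaw": 0.8, "dx": 40, "dy": -65, "dz": -20, "yaw": 0}, {"jaw": 0.8, "dx": 60, "dy": -100, "dz": -20, "yaw": 0}, {"jaw": 0.8, "dx": 80, "dy": -130, "dz": -20, "yaw": 0}, {"jaw": 0.8, "dx": 80, "dy": -130, "dz": -20, "yaw": 0}]'

```text
clock: 11.55
eef_pos: [0.4462, -0.3245, 0.2305]
ee_rot: [[-0.985, -0.174, -0.001], [-0.174, 0.985, -0.004], [0.001, -0.003, -1.0]]
ft_force: [0.8, 0.1, 0.3]
grip_width: 0.0768
grip_force: 0.0
```

```bash
python3 - <<'E'
from g import *
from look import look
go(.5,-.3,.2,190)
look("j1.png",(262,165),(255,125))
M=np.array([.507,-.176,.105]);Q=Rz(.183)@Ry(np.radians(35));b=np.array([-.0028,.006,0])
for p in((35-52,17,0),(35+110,38,42),(35+110,-38,42),(35+63,13,13)): print(p,proj("side",M+b+Q@(np.array(p)/1e3)).round(1),proj("top",M+Q@(np.array(p)/1e3)).round(1))
E
```

```text
pos [ 446.2 -324.5  230.5] yaw -170.0 tilt [-0.001 -0.004 -1.   ] t 11.55 F [0.8 0.1 0.3] w 76.8 j6 -0.92
need mm [-57.3  14.8  30.4] norm 67.0 yaw 0.0
(-17, 17, 0) [[300.9 179.2]] [[301.7 215. ]]
(145, 38, 42) [[273.6 148. ]] [[294.2 175.5]]
(145, -38, 42) [[282.5 135.6]] [[319.7 171.5]]
(98, 13, 13) [[281.4 156.1]] [[301.5 184.4]]
```

View pics/j1.png

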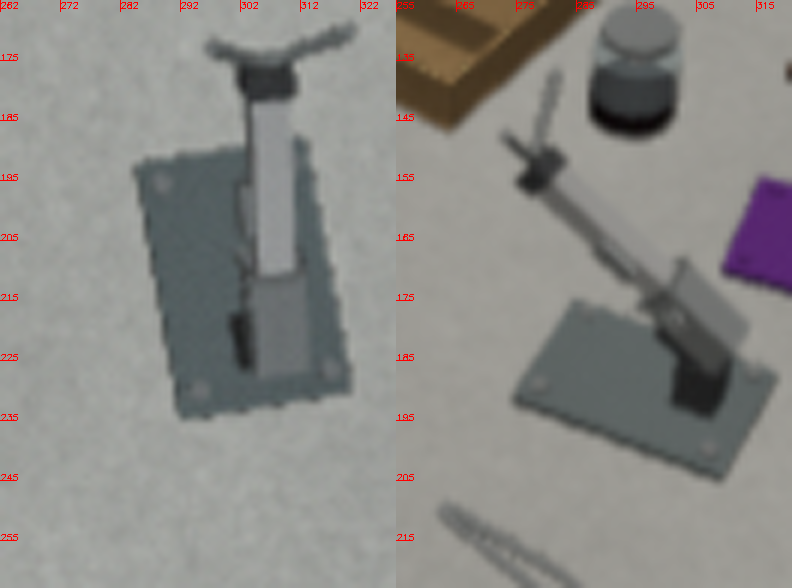

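The rest stands in the tube. The prong tip is at (272,147) in the side view, against (273.6,148) predicted for home, and the pad appears proud at top (302,199). I'll use the last picture for one closer check of pad and catch.

```bash
python3 - <<'E'
from h import *
from look import crop
cv2.imwrite("pics/k1.png",np.hstack([crop("top",290,170,28,42,14),crop("side",280,155,28,42,14)]))
M=np.array([.507,-.176,.105]);Q=Rz(.183)@Ry(np.radians(35));b=np.array([-.0028,.006,0])
for x in(35,40):
 for p in((-52,17,0),(15,10,0),(15,17,0),(-15,17,0),(-15,10,0)): print(x,p,proj("side",M+b+Q@(np.array([x+p[0],p[1],p[2]])/1e3)).round(1),proj("top",M+Q@(np.array([x+p[0],p[1],p[2]])/1e3)).round(1))
E
```

```text
35 (-52, 17, 0) [[300.9 179.2]] [[301.7 215. ]]
35 (15, 10, 0) [[288.9 165.9]] [[302.5 196.3]]
35 (15, 17, 0) [[288.2 167.1]] [[300.3 196.6]]
35 (-15, 17, 0) [[293.9 172.5]] [[300.9 205. ]]
35 (-15, 10, 0) [[294.6 171.3]] [[303.1 204.6]]
40 (-52, 17, 0) [[299.9 178.3]] [[301.6 213.7]]
40 (15, 10, 0) [[288. 165.]] [[302.4 194.9]]
40 (15, 17, 0) [[287.2 166.2]] [[300.2 195.2]]
40 (-15, 17, 0) [[292.9 171.6]] [[300.8 203.6]]
40 (-15, 10, 0) [[293.7 170.4]] [[303.  203.3]]
```

View pics/k1.png

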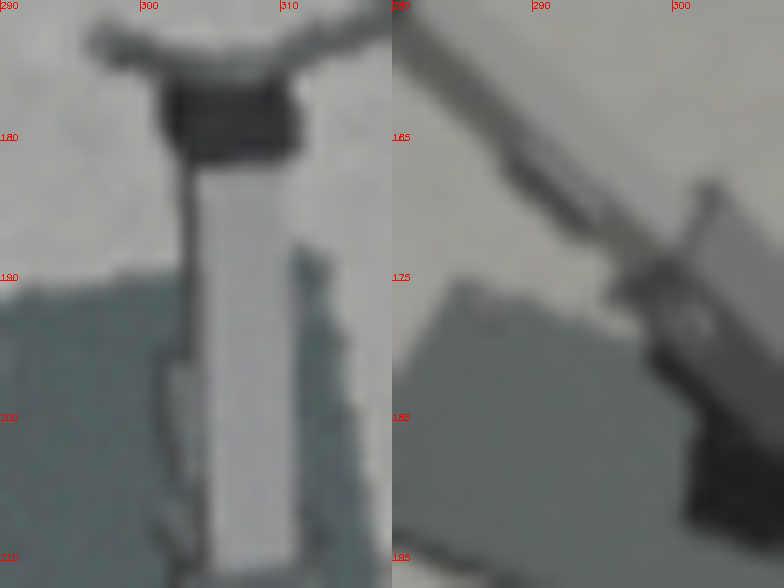

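The pad spans rows 196–204.6 in the top view, which matches home at 35 mm and puts it about 2 px (6–7 mm) proud. The bright catch shows in the window at side (301.5,178). Handing in.

```bash
python3 -c "
from plant import *
print(sign_off())"
```

```text
the job is handed in; nothing more can be done
None
```

The rod rest is fully home in the grey stand's tube, its button out through the window and the gripper clear. I handed the job in at about 11.7 s; sign-off gave no verdict, so this rests on the last pictures and the push-in forces.

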